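# Set the kitchen timer by its clicks

## Robot

A 6-joint arm with a two-finger parallel gripper is mounted at the origin on the work surface. World frame = base frame: x ahead of the robot, y to its left, z up, the work surface at z = 0. Lengths are in mm, angles in rad, forces in N, time in s.
With the tool pointing down it reaches from about 350 to 875 mm from the base axis. Payload 4.2 kg.
Tool frame: the origin (TCP) lies at the very end of the fingers, on their centre line; the grasp point (between the pads) lies 19 mm behind it; z points along the fingers, y is the line along which they close (so a half turn about z gives the same grasp; the last joint's range is limited). The gripper opens to 85 mm and grips with 20 to 120 N. Pads are 22 mm wide; open, the fingers measure 114 mm over their backs; the gripper's body (76 mm by 85 mm) begins 54 mm behind the grasp point. The pads swing forward as they close: fully open they stand 13 mm farther back than shut.
Start: joints at [1.512, 0.385, 0.008, 0, -1.194, -0.259], TCP at [195.266, 593.692, 231.312] pointing down, gripper open.
Joint ranges: [-3.14, 3.14], [-1.21, 2.06], [-1.07, 1.41], [-3.16, 2.05], [-2.99, -0.16], [-3.1, 3.1]. Speed limits (rad/s): [2.79, 2.79, 3.14, 3.14, 3.14, 3.14].

## Interface

Orientations are given as a unit quaternion [w, x, y, z].
In Python, from workcell import arm gives the robot as it stands.
- The arm moves only by the tool apply_moves, never from a script. Its argument "motion" is a list of rows, each an object of numbers: "x", "y", "z": the shift along the tool's x, y, z in cm; "ax", "ay", "az": the turn, a rotation vector about the tool's x, y, z in rad. In form: [{"x": .., "y": .., "z": .., "ax": .., "ay": .., "az": ..}, ...]. A call has exactly 8 rows; each row shifts and turns the commanded pose from where the row before left it, along the tool's axes as they then stand; what a row does not reach is not made up. A row lasts 1/12 s, in which the tool goes at most 41.7 mm and 7.16 degrees, less where a joint would pass 70% of its speed; a pose out of reach is approached as far as the arm can. A call with a gripper value outside its range is refused whole. "fingers" is the closure in counts, from 0 (fully open) to 255 (shut), set as the call begins (left out, the last holds). The fingers move at their own pace and stop on an object; "grip_force" is the grip in N (left out, the last holds). Time passes only in rows, so rows that do not move let the fingers close, or fill a call up. It gives the time, the measured TCP pose, the force, the opening and the grip force at its end, in the units of the state.
- arm.observe(): the state, without advancing time (a new reading comes with each control period).
- arm.capture(name): name is "scene" or "top" or "wrist"; returns a dict with "frame" (480x640x3 uint8, red, green, blue), "camera_matrix" (3x3 intrinsics, pixels), "distortion" ([k1, k2, p1, p2, k3] as OpenCV has them; the pictures are not rectified), "xyz" and "rotation" of the camera in the world. Camera axes: x right, y up, looking along -z (the intrinsics and any distortion apply to the point x, -y, -z); pixel columns grow to the right and rows downward; lengths in mm; the calibration is good to about 2 mm. A picture is of the moment at which its call begins. There is no depth.
- arm.job_done(): hands the job in; it is judged then, once.
Trained networks look in a picture, given as the dict that the camera call returned (one of the last four; its "shot" number tells which), for a name from the list of things; names that differ only in an ending like _2 or _b are one class to them, and where a whole thing is asked for, a point or a joint stands for the part that bears it (a point fixed in the world has none). Each returns a list of dicts, best first, with "conf" (0 to 1); they miss things now and then, are a little off and sometimes report something else, mostly with a low value. They report only what shows in the picture. A call takes as long as a camera call. They do not tell look-alikes from the thing itself.
- arm.regions_of(thing, picture): "region" (480x640 bool, what is visible of it) and "uv" ([column, row] in pixels, amid what is visible of it).
The state is a dict: "t": time; "joint_positions": joint angles; "dq": joint speeds; "tau": joint torques, N m; "tool_pos": TCP position; "tool_rot": TCP orientation; "ft_force": force on the tool from outside, world axes, zero at the start; "torque": the same for the moment, N m; "gripper_width": finger opening in mm; "finger_force": force on a finger pad.
Only numpy, scipy, OpenCV 4.12 (cv2) and the standard library are available. Lean on these libraries where they do the work, as an engineer would, in place of code of your own. Each camera call takes 0.05 s, during which the arm holds its last target. There are 200 camera calls.

## Task

The sticky rice has just gone on: set the round kitchen timer (not the square one) to 15 minutes. Turn its dial clockwise, one click for every tick of 5 minutes, until the pointer stands at the third tick after the round zero pip, then let go of it. Leave the square timer's dial as it is.

Things in the scene. Friction and masses are not known exactly. Their poses are not given: they have to be found in the camera images.
- round_timer: Round white timer, 96 mm across, 40 mm high, dial up, stuck to the shelf by its suction foot. Origin: centre of the underside; z up; +x points to the zero pip, a 9 mm black dot on its top 40 mm from the axis. Clockwise (from above) after the pip come five black ticks 24 degrees apart, 35 to 45 mm from the axis, 3 mm wide: 5, 10, 15, 20, 25 minutes. No other marks on the case.
- round_dial (a joint): Round timer's dial angle, rad: 0 at the zero pip, growing clockwise seen from above. It clicks every 24 degrees (0.419 rad), at the pip and at each tick; when let go a sprung ball draws it to the nearest click, within a degree or two (0.2 N m turns it past). It starts at the pip, first or second tick; stops lie just before the pip and just past the fifth tick. Third tick: 1.257 rad.
- round_grip (a point): On the round timer's dial axis, in its bar grip, 68 mm above the shelf; turns with the dial, z up, x along the bar to its pointed end (pointer). Dial: grey metal disc 62 mm across, upper face 46 mm above the shelf; across it an upright black bar 14 mm wide, 64 mm long, reaching from 46 to 76 mm above the shelf, one end pointed with a white line on top, the other round.
- square_pointer (a point): Pointed end of the bar of the other timer's dial, 31 mm from that dial's axis, 68 mm above the shelf; z up, x away from that axis along the bar. That timer has the same dial and marks on a square white case 94 mm wide, 40 mm high. To be left alone.
Things that resemble listed ones, but are neither listed nor needed, are in the scene too. What is shaped like the round_timer but red is not meant.

How it is judged:
By the outcome, as a careful person would: the job done as asked, in the order asked, and still so for the second after the job is handed in, with the robot touching nothing.
It also fails if it takes over 32 s, if anything falls off the work surface, if the arm or the gripper's body presses on something with over 40 N, if the wrist force passes 120 N, or if a joint passes its speed limit or range.

## Working session

There is one attempt and no reset: what is moved stays moved. The work goes in short steps, Python scripts to look and compute and a tool call to move; the robot and the scene stay as the last step left them, time stands still between calls to the robot, and variables do not carry over. Pictures are saved under pics/ and viewed, at most 10 in all, crops included, and the job is handed in when it is done.

Besides the shell and the picture viewer there is one more tool, called after "Call:" as name(argument=value, ...), one argument or row to a line, values as JSON. apply_moves: Moves the arm, as the interface text tells. Its arguments: {"type":"object","properties":{"motion":{"type":"array","items":{"type":"object","properties":{"x":{"type":"number"},"y":{"type":"number"},"z":{"type":"number"},"ax":{"type":"number"},"ay":{"type":"number"},"az":{"type":"number"}}}},"fingers":{"type":"number"},"grip_force":{"type":"number"}},"required":["motion"]}

```bash
mkdir -p pics; cat > h.py <<'E'
import numpy as np, cv2
from workcell import arm
def px(c,P):
    P=np.atleast_2d(np.array(P,float)); R=np.array(c["rotation"]); 
    q=(P-np.array(c["xyz"]))@R; q=q*[1,-1,-1]
    return cv2.projectPoints(q,np.zeros(3),np.zeros(3),np.array(c["camera_matrix"]),np.array(c["distortion"]))[0][:,0]
def ray(c,uv):
    u=cv2.undistortPoints(np.array(uv,float).reshape(-1,1,2),np.array(c["camera_matrix"]),np.array(c["distortion"]))[:,0]
    d=np.c_[u[:,0],-u[:,1],-np.ones(len(u))]
    return np.array(c["xyz"]),d@np.array(c["rotation"]).T
def at(c,uv,z):
    o,d=ray(c,uv); return o+d*((z-o[2])/d[:,2])[:,None]
def save(c,n,box=None,s=1):
    f=c["frame"][:,:,::-1]
    if box: f=f[box[1]:box[3],box[0]:box[2]]
    cv2.imwrite("pics/"+n,cv2.resize(f,None,fx=s,fy=s,interpolation=cv2.INTER_CUBIC))
E
python3 - <<'E'
from h import *
print(np.array(arm.capture("top")["rotation"]).shape)
cs={}
for n in("top","scene"):
    c=arm.capture(n); save(c,n+".png"); print(n,c["xyz"])
    for t in("round_timer","round_grip","square_pointer"):
        for r in arm.regions_of(t,c): print(t,r["conf"],r["uv"],at(c,r["uv"],46 if t!="round_grip" else 70).round())
E
```

```text
(4,)
top [ 384.80989417   17.11610422 1109.0974796 ]Traceback (most recent call last):
  File "<stdin>", line 7, in <module>
  File "h.py", line 12, in at
    o,d=ray(c,uv); return o+d*((z-o[2])/d[:,2])[:,None]
        ~~~^^^^^^
  File "h.py", line 10, in ray
    return np.array(c["xyz"]),d@np.array(c["rotation"]).T
                              ~^~~~~~~~~~~~~~~~~~~~~~~~~~
ValueError: matmul: Input operand 1 has a mismatch in its core dimension 0, with gufunc signature (n?,k),(k,m?)->(n?,m?) (size 4 is different from 3)
```

Rotation is a quaternion [w,x,y,z].

```bash
sed -i 's/^import numpy as np, cv2/import numpy as np, cv2\nfrom scipy.spatial.transform import Rotation\ndef RM(c): w,x,y,z=c["rotation"]; return Rotation.from_quat([x,y,z,w]).as_matrix()/; s/np.array(c\["rotation"\])/RM(c)/' h.py
python3 - <<'E'
from h import *
for n in("top","scene"):
    c=arm.capture(n); save(c,n+".png"); print(n,c["xyz"])
    for t in("round_timer","round_grip","square_pointer"):
        for r in arm.regions_of(t,c): print(t,r["conf"],r["uv"],r["region"].sum(),at(c,r["uv"],46 if t!="round_grip" else 70).round())
E
```

```text
top [ 384.80989417   17.11610422 1109.0974796 ]
round_timer 0.69 [400.3, 204.2] 2383 [[ 584. -131.   46.]]
round_timer 0.69 [365.6, 293.7] 2396 [[425. -71.  46.]]
round_grip 0.84 [405.7, 197.5] 963 [[ 592. -137.   70.]]
round_grip 0.66 [365.7, 296.8] 990 [[418. -69.  70.]]
square_pointer 0.57 [244.3, 225.4] 966 [[539. 143.  46.]]
scene [1123.97926761  340.39201931  803.81869112]
round_timer 0.91 [297.6, 220.4] 2131 [[448. -59.  46.]]
round_timer 0.82 [219.5, 269.1] 2444 [[ 609. -122.   46.]]
round_grip 0.58 [296.8, 208.5] 802 [[443. -62.  70.]]
round_grip 0.56 [215.4, 261.1] 888 [[ 614. -124.   70.]]
square_pointer 0.72 [378.5, 293.5] 1051 [[541. 139.  46.]]
```

View pics/top.png

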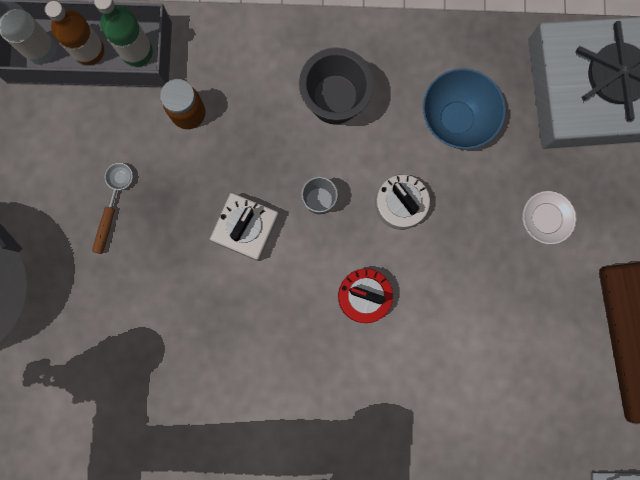

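View pics/scene.png

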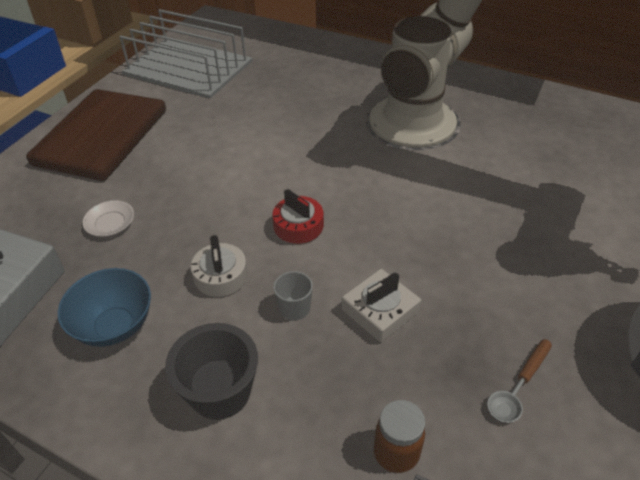

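Candidates: the white round timer at top (403,201) / scene (219,268); the red round one at top (366,295) / scene (298,218); the white square one at top (245,225) / scene (381,300). I choose the white round one. Next I triangulate it and check a close crop.

```bash
python3 - <<'E'
from h import *
from scipy.optimize import least_squares
a=arm.capture("top"); b=arm.capture("scene")
def tri(u,v):
    A=[];B=[]
    for c,p in((a,u),(b,v)):
        o,d=ray(c,p); d=d[0]/np.linalg.norm(d[0]); M=np.eye(3)-np.outer(d,d); A.append(M);B.append(M@o)
    A=np.vstack(A);B=np.hstack(B); x=np.linalg.lstsq(A,B,rcond=None)[0]; return x.round(),np.abs(A@x-B).max().round(1)
print("timer",tri([403,201],[219,268]))
for t in("round_timer","round_grip"):
    ra=[r["uv"] for r in arm.regions_of(t,a)]; rb=[r["uv"] for r in arm.regions_of(t,b)]
    for p in ra:
        for q in rb: print(t,p,q,tri(p,q))
save(a,"crop.png",(365,165,445,240),7)
E
```

```text
timer (array([ 594., -138.,   25.]), np.float64(0.5))
round_timer [401.0, 205.0] [299.6, 219.4] (array([543., -63., 146.]), np.float64(53.2))
round_timer [401.0, 205.0] [220.4, 270.0] (array([ 589., -137.,   15.]), np.float64(1.1))
round_timer [364.7, 293.4] [299.6, 219.4] (array([425., -70.,  24.]), np.float64(1.6))
round_timer [364.7, 293.4] [220.4, 270.0] (array([ 475., -142.,  -95.]), np.float64(60.1))
round_grip [367.6, 297.4] [214.3, 257.6] (array([ 470., -148.,  -65.]), np.float64(63.4))
round_grip [367.6, 297.4] [295.8, 209.5] (array([419., -76.,  41.]), np.float64(1.3))
round_grip [404.8, 200.8] [214.3, 257.6] (array([ 591., -141.,   48.]), np.float64(2.5))
round_grip [404.8, 200.8] [295.8, 209.5] (array([546., -67., 169.]), np.float64(52.4))
```

View pics/crop.png

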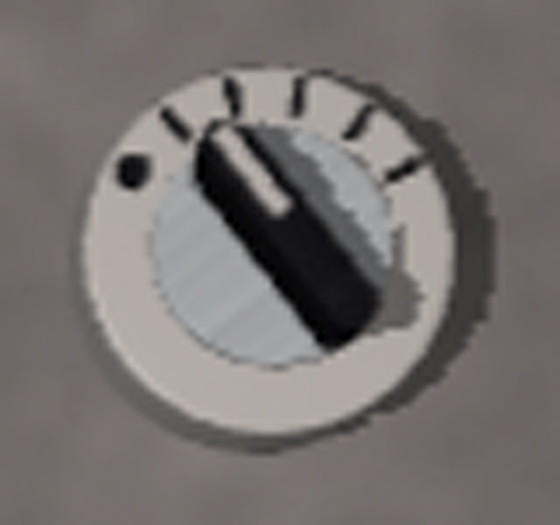

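The crop shows the white round timer with its pip at crop (133,172) and ticks clockwise from (177,122). The bar's white end points at the first tick, so it needs about 48° clockwise.

```bash
cat >> h.py <<'E'
def tool(s):
    w,x,y,z=s["tool_rot"]; return np.array(s["tool_pos"]),Rotation.from_quat([x,y,z,w]).as_matrix()
def to(P,yaw_y=None):
    s=arm.observe(); p,R=tool(s); d=R.T@(np.array(P)-p)/10
    print("t",s["t"],"tcp",p.round(1),"j6",round(s["joint_positions"][5],3),"R",R.round(3).tolist()); print("shift cm",d.round(2))
    y=np.degrees(np.arctan2(R[1,1],R[0,1])); print("tool y yaw",y)
    if yaw_y is not None: print("turn az (down tool):",[round(-np.radians(((yaw_y+k-y+180)%360)-180),3) for k in(0,180)])
E
python3 - <<'E'
from h import *
c=arm.capture("top")
f=lambda p:[p[0]/7+365,p[1]/7+165]
C=at(c,f([269,248]),40)[0]
T=np.array([at(c,f(p),40)[0] for p in([133,172],[177,122],[233,97],[298,97],[358,122],[405,168])])
b=at(c,[f([335,340]),f([213,132])],76)
print(C.round(1),np.degrees(np.arctan2(*(T-C)[:,1::-1].T)).round(1),b.round(1),np.degrees(np.arctan2(*(b[1]-b[0])[1::-1])))
to([C[0],C[1],160],129)
w=arm.capture("wrist");p,R=tool(arm.observe());print("cam in tool",(R.T@(np.array(w["xyz"])-p)).round(),(R.T@RM(w)).round(2).tolist())
E
```

```text
[ 592.1 -137.    40. ] [ 61.7  36.5  13.7 -10.4 -34.2 -58.1] [[ 562.6 -148.2   76. ]
 [ 613.9 -117.8   76. ]] 30.72402558635632
t 0.9 tcp [195.3 593.7 231.4] j6 -0.259 R [[0.95, -0.312, -0.0], [-0.312, -0.95, 0.0], [-0.0, -0.0, -1.0]]
shift cm [60.53 57.02  7.13]
tool y yaw -108.20804214097492
turn az (down tool): [np.float64(2.143), np.float64(-0.998)]
cam in tool [  77.    0. -142.] [[-0.0, 0.95, 0.3], [1.0, 0.0, 0.0], [-0.0, 0.3, -0.95]]
```

Call:
apply_moves(
  motion=[
    {"x": 2.5, "y": 2.4},
    {"x": 2.5, "y": 2.4},
    {"x": 2.5, "y": 2.4},
    {"x": 2.5, "y": 2.4},
    {"x": 2.5, "y": 2.4},
    {"x": 2.5, "y": 2.4},
    {"x": 2.5, "y": 2.4},
    {"x": 2.5, "y": 2.4},
  ],
  fingers=0,
  grip_force=40,
)

```text
schema error: expected keys x, y, z, ax, ay, az
```

Call:
apply_moves(
  motion=[
    {"x": 2.5, "y": 2.4},
    {"x": 2.5, "y": 2.4},
    {"x": 2.5, "y": 2.4},
    {"x": 2.5, "y": 2.4},
    {"x": 2.5, "y": 2.4},
    {"x": 2.5, "y": 2.4},
    {"x": 2.5, "y": 2.4},
    {"x": 2.5, "y": 2.4},
  ],
)

```text
schema error: expected keys x, y, z, ax, ay, az
```

Call:
apply_moves(
  motion=[
    {"x": 2.5, "y": 2.4},
    {"x": 2.5, "y": 2.4},
    {"x": 2.5, "y": 2.4},
    {"x": 2.5, "y": 2.4},
    {"x": 2.5, "y": 2.4},
    {"x": 2.5, "y": 2.4},
    {"x": 2.5, "y": 2.4},
    {"x": 2.5, "y": 2.4},
  ],
)

```text
schema error: expected keys x, y, z, ax, ay, az
```

Call:
apply_moves(
  motion=[
    {"az": 0.12, "z": 0.2},
    {"az": 0.12, "z": 0.2},
    {"az": 0.12, "z": 0.2},
    {"az": 0.12, "z": 0.2},
    {"az": 0.12, "z": 0.2},
    {"az": 0.12, "z": 0.2},
    {"az": 0.12, "z": 0.2},
    {"az": 0.12, "z": 0.2},
  ],
)

```text
schema error: expected keys x, y, z, ax, ay, az
```

Call:
apply_moves(
  motion=[
    {"az": 0.12, "z": 0.2},
    {"az": 0.12, "z": 0.2},
    {"az": 0.12, "z": 0.2},
    {"az": 0.12, "z": 0.2},
    {"az": 0.12, "z": 0.2},
    {"az": 0.12, "z": 0.2},
    {"az": 0.12, "z": 0.2},
    {"az": 0.12, "z": 0.2},
  ],
)

```text
schema error: expected keys x, y, z, ax, ay, az
```

Call:
apply_moves(
  motion=[
    {"az": 0.12, "z": 0.2},
    {"az": 0.12, "z": 0.2},
    {},
    {},
    {},
    {},
    {},
    {},
  ],
)

```text
schema error: expected keys x, y, z, ax, ay, az
```

```bash
python3 - <<'E'
from h import *
w=arm.capture("wrist"); to([592,-137,53],127); save(w,"w1.png"); np.save("w1.npy",w,allow_pickle=True)
for t in("round_timer","round_grip"):
    for r in arm.regions_of(t,w): print(t,r["conf"],r["uv"],at(w,r["uv"],70 if "grip" in t else 42).round(1))
E
```

```text
t 1.0 tcp [195.2 593.7 231.3] j6 -0.259 R [[0.95, -0.312, -0.0], [-0.312, -0.95, -0.0], [0.0, 0.0, -1.0]]
shift cm [60.52 57.01 17.83]
tool y yaw -108.206932335018
turn az (down tool): [np.float64(2.178), np.float64(-0.964)]
```

View pics/w1.png

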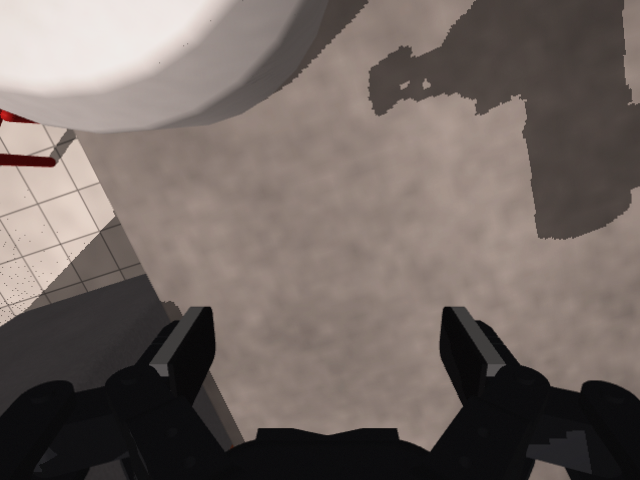

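All calls were refused: every row needs all six keys. The wrist picture shows only the start area, with the pads at (215,340) and (440,340) and the pot's rim at upper left, clear of my path.

Call:
apply_moves(
  motion=[
    {"x": 2.5, "y": 2.4, "z": 0, "ax": 0, "ay": 0, "az": 0},
    {"x": 2.5, "y": 2.4, "z": 0, "ax": 0, "ay": 0, "az": 0},
    {"x": 2.5, "y": 2.4, "z": 0, "ax": 0, "ay": 0, "az": 0},
    {"x": 2.5, "y": 2.4, "z": 0, "ax": 0, "ay": 0, "az": 0},
    {"x": 2.5, "y": 2.4, "z": 0, "ax": 0, "ay": 0, "az": 0},
    {"x": 2.5, "y": 2.4, "z": 0, "ax": 0, "ay": 0, "az": 0},
    {"x": 2.5, "y": 2.4, "z": 0, "ax": 0, "ay": 0, "az": 0},
    {"x": 2.5, "y": 2.4, "z": 0, "ax": 0, "ay": 0, "az": 0},
  ],
  fingers=0,
  grip_force=40,
)

```text
t: 1.77
tool_pos: [325.7, 347.2, 231.6]
tool_rot: [-0.0, 0.987, -0.158, 0.0]
ft_force: [1.4, 0.0, 0.1]
gripper_width: 85.9
finger_force: 0.0
```

Call:
apply_moves(
  motion=[
    {"x": 2.5, "y": 2.4, "z": 0, "ax": 0, "ay": 0, "az": 0},
    {"x": 2.5, "y": 2.4, "z": 0, "ax": 0, "ay": 0, "az": 0},
    {"x": 2.5, "y": 2.4, "z": 0, "ax": 0, "ay": 0, "az": 0},
    {"x": 2.5, "y": 2.4, "z": 0, "ax": 0, "ay": 0, "az": 0},
    {"x": 2.5, "y": 2.4, "z": 0, "ax": 0, "ay": 0, "az": 0},
    {"x": 2.5, "y": 2.4, "z": 0, "ax": 0, "ay": 0, "az": 0},
    {"x": 2.5, "y": 2.4, "z": 0, "ax": 0, "ay": 0, "az": 0},
    {"x": 2.5, "y": 2.4, "z": 0, "ax": 0, "ay": 0, "az": 0},
  ],
)

```text
t: 2.43
tool_pos: [455.8, 102.3, 231.7]
tool_rot: [-0.0, 0.987, -0.158, 0.0]
ft_force: [0.4, 0.1, 0.2]
gripper_width: 85.2
finger_force: 0.0
```

Call:
apply_moves(
  motion=[
    {"x": 2.5, "y": 2.4, "z": 0, "ax": 0, "ay": 0, "az": 0},
    {"x": 2.5, "y": 2.4, "z": 0, "ax": 0, "ay": 0, "az": 0},
    {"x": 2.5, "y": 2.4, "z": 0, "ax": 0, "ay": 0, "az": 0},
    {"x": 2.5, "y": 2.4, "z": 0, "ax": 0, "ay": 0, "az": 0},
    {"x": 2.5, "y": 2.4, "z": 0, "ax": 0, "ay": 0, "az": 0},
    {"x": 2.5, "y": 2.4, "z": 0, "ax": 0, "ay": 0, "az": 0},
    {"x": 2.5, "y": 2.4, "z": 0, "ax": 0, "ay": 0, "az": 0},
    {"x": 2.5, "y": 2.4, "z": 0, "ax": 0, "ay": 0, "az": 0},
  ],
)

```text
t: 3.1
tool_pos: [585.8, -142.7, 231.4]
tool_rot: [-0.0, 0.987, -0.158, 0.0]
ft_force: [0.7, 0.7, 0.2]
gripper_width: 85.0
finger_force: 0.0
```

Call:
apply_moves(
  motion=[
    {"x": 0, "y": 0, "z": 0.2, "ax": 0, "ay": 0, "az": 0.12},
    {"x": 0, "y": 0, "z": 0.2, "ax": 0, "ay": 0, "az": 0.12},
    {"x": 0, "y": 0, "z": 0.2, "ax": 0, "ay": 0, "az": 0.12},
    {"x": 0, "y": 0, "z": 0.2, "ax": 0, "ay": 0, "az": 0.12},
    {"x": 0, "y": 0, "z": 0.2, "ax": 0, "ay": 0, "az": 0.12},
    {"x": 0, "y": 0, "z": 0.2, "ax": 0, "ay": 0, "az": 0.12},
    {"x": 0, "y": 0, "z": 0.2, "ax": 0, "ay": 0, "az": 0.12},
    {"x": 0, "y": 0, "z": 0.2, "ax": 0, "ay": 0, "az": 0.12},
  ],
)

```text
t: 3.77
tool_pos: [585.3, -141.0, 215.2]
tool_rot: [-0.0, 0.801, -0.599, 0.0]
ft_force: [-0.6, -1.5, 0.6]
gripper_width: 85.5
finger_force: 0.0
```

Call:
apply_moves(
  motion=[
    {"x": 0, "y": 0, "z": 0.2, "ax": 0, "ay": 0, "az": 0.12},
    {"x": 0, "y": 0, "z": 0.2, "ax": 0, "ay": 0, "az": 0.12},
    {"x": 0, "y": 0, "z": 0.2, "ax": 0, "ay": 0, "az": 0.12},
    {"x": 0, "y": 0, "z": 0.2, "ax": 0, "ay": 0, "az": 0.12},
    {"x": 0, "y": 0, "z": 0.2, "ax": 0, "ay": 0, "az": 0.12},
    {"x": 0, "y": 0, "z": 0.2, "ax": 0, "ay": 0, "az": 0.12},
    {"x": 0, "y": 0, "z": 0.2, "ax": 0, "ay": 0, "az": 0.12},
    {"x": 0, "y": 0, "z": 0.2, "ax": 0, "ay": 0, "az": 0.12},
  ],
)

```text
t: 4.43
tool_pos: [585.3, -141.0, 199.3]
tool_rot: [0.0, -0.434, 0.901, -0.0]
ft_force: [0.8, -0.2, -0.0]
gripper_width: 85.6
finger_force: 0.0
```

Call:
apply_moves(
  motion=[
    {"x": 0, "y": 0, "z": 0.2, "ax": 0, "ay": 0, "az": 0.12},
    {"x": 0, "y": 0, "z": 0.2, "ax": 0, "ay": 0, "az": 0.12},
    {"x": 0, "y": 0, "z": 0, "ax": 0, "ay": 0, "az": 0},
    {"x": 0, "y": 0, "z": 0, "ax": 0, "ay": 0, "az": 0},
    {"x": 0, "y": 0, "z": 0, "ax": 0, "ay": 0, "az": 0},
    {"x": 0, "y": 0, "z": 0, "ax": 0, "ay": 0, "az": 0},
    {"x": 0, "y": 0, "z": 0, "ax": 0, "ay": 0, "az": 0},
    {"x": 0, "y": 0, "z": 0, "ax": 0, "ay": 0, "az": 0},
  ],
)

```text
t: 5.1
tool_pos: [585.3, -141.0, 195.4]
tool_rot: [0.0, -0.326, 0.945, -0.0]
ft_force: [-0.5, 1.0, 0.5]
gripper_width: 85.7
finger_force: 0.0
```

```bash
python3 - <<'E'
from h import *
w=arm.capture("wrist"); to([592,-137,53],127); save(w,"w2.png"); np.save("w1.npy",w,allow_pickle=True)
for t in("round_timer","round_grip"):
    for r in arm.regions_of(t,w): print(t,r["conf"],r["uv"],at(w,r["uv"],70 if "grip" in t else 42).round(1))
E
```

```text
t 5.15 tcp [ 585.2 -141.   195.4] j6 -0.939 R [[-0.787, -0.617, 0.0], [-0.617, 0.787, 0.0], [-0.0, -0.0, -1.0]]
shift cm [-0.78 -0.1  14.24]
tool y yaw 128.0617114151251
turn az (down tool): [np.float64(0.019), np.float64(-3.123)]
round_timer 0.84 [326.4, 221.3] [[ 589.  -139.3   42. ]]
round_timer 0.61 [533.1, 100.5] [[426.9 -77.9  42. ]]
round_grip 0.95 [325.9, 228.7] [[ 587.5 -140.9   70. ]]
round_grip 0.94 [546.4, 102.1] [[431.5 -80.9  70. ]]
```

View pics/w2.png

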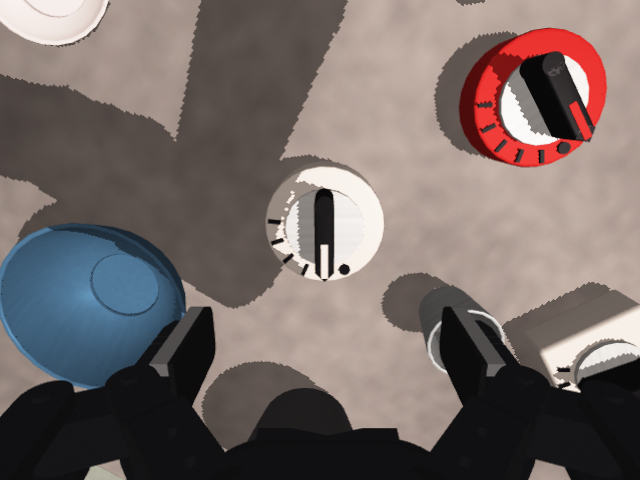

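The wrist view shows the white round timer's bar from (324,190) to its white-lined end at (324,281), aligned with the tool. The pip is at (344,270) and tick 2 at (305,270), so the pointer covers tick 1. The bowl at left and the cup at right look clear of the fingers, but I'll compute that.

```bash
python3 - <<'E'
from h import *
w=np.load("w1.npy",allow_pickle=True).item()
b=at(w,[[324,190],[324.5,281]],76); print("bar",b.round(1),b.mean(0).round(1),np.linalg.norm(b[1]-b[0]),np.degrees(np.arctan2(*(b[1]-b[0])[1::-1])))
T=at(w,[[344,270],[305,270],[288,258],[278,241],[274,221]],40)[:,:2]
A=np.c_[2*T,np.ones(5)]; s=np.linalg.lstsq(A,(T**2).sum(1),rcond=None)[0]; print("ring",s[:2],np.sqrt(s[2]+s[:2]@s[:2]))
C=b.mean(0)[:2];print("yaws",np.degrees(np.arctan2(*(T-C)[:,::-1].T)).round(1), np.linalg.norm(T-C,axis=1).round(1))
# height from top & wrist: white-line/bar midpoint in the top view
a=arm.capture("top")
for u,v in(([365+213/7,165+132/7],[324.5,281]),([365+345/7,165+335/7],[324,190])):
    A=[];B=[]
    for c,p in((a,u),(w,v)):
        o,d=ray(c,p); d=d[0]/np.linalg.norm(d[0]); M=np.eye(3)-np.outer(d,d); A.append(M);B.append(M@o)
    print("tri",np.linalg.lstsq(np.vstack(A),np.hstack(B),rcond=None)[0].round(1))
p,R=tool(arm.observe())
for z in (0,40,80): print("cup at",z,((at(w,[[425,345],[425,300],[170,270],[185,300]],z)-p)@R)[:,:2].round().tolist())
to([C[0],C[1],53],127)
E
```

```text
bar [[ 565.2 -159.9   76. ]
 [ 618.2 -118.2   76. ]] [ 591.7 -139.    76. ] 67.44689536246081 38.233755788953864
ring [ 593.48274122 -137.08729694] 40.536209843112466
yaws [ 59.8  15.9  -7.6 -30.6 -54.8] [43.  43.1 42.  40.4 40.2]
tri [ 615.4 -118.2   78. ]
tri [ 570.1 -156.2   42. ]
cup at 0 [[-143.0, 97.0], [-94.0, 94.0], [-63.0, -148.0], [-94.0, -137.0]]
cup at 40 [[-117.0, 86.0], [-74.0, 82.0], [-46.0, -130.0], [-74.0, -121.0]]
cup at 80 [[-91.0, 74.0], [-53.0, 71.0], [-30.0, -113.0], [-53.0, -105.0]]
t 5.3 tcp [ 585.3 -141.   195.3] j6 -0.939 R [[-0.788, -0.616, 0.0], [-0.616, 0.788, -0.0], [-0.0, -0.0, -1.0]]
shift cm [-0.62 -0.24 14.23]
tool y yaw 128.0472924714115
turn az (down tool): [np.float64(0.018), np.float64(-3.123)]
```

Call:
apply_moves(
  motion=[
    {"x": -0.35, "y": -0.1, "z": 0.9, "ax": 0, "ay": 0, "az": 0},
    {"x": -0.35, "y": -0.1, "z": 1.5, "ax": 0, "ay": 0, "az": 0},
    {"x": 0, "y": 0, "z": 1.5, "ax": 0, "ay": 0, "az": 0},
    {"x": 0, "y": 0, "z": 1.5, "ax": 0, "ay": 0, "az": 0},
    {"x": 0, "y": 0, "z": 1.5, "ax": 0, "ay": 0, "az": 0},
    {"x": 0, "y": 0, "z": 1.5, "ax": 0, "ay": 0, "az": 0},
    {"x": 0, "y": 0, "z": 0.8, "ax": 0, "ay": 0, "az": 0},
    {"x": 0, "y": 0, "z": 0, "ax": 0, "ay": 0, "az": 0},
  ],
  fingers=0,
)

```text
t: 5.97
tool_pos: [590.6, -138.0, 100.6]
tool_rot: [-0.002, -0.326, 0.945, 0.001]
ft_force: [1.6, -1.0, -0.7]
gripper_width: 85.5
finger_force: 0.0
```

```bash
python3 - <<'E'
from h import *
w=arm.capture("wrist"); to([592.3,-138,53],128); save(w,"w3.png")
E
```

```text
t 6.0167 tcp [ 591.5 -138.2  102.1] j6 -0.944 R [[-0.788, -0.616, -0.002], [-0.616, 0.788, -0.0], [0.002, 0.001, -1.0]]
shift cm [-0.08 -0.04  4.91]
tool y yaw 128.0405142327626
turn az (down tool): [np.float64(0.001), np.float64(-3.141)]
```

View pics/w3.png

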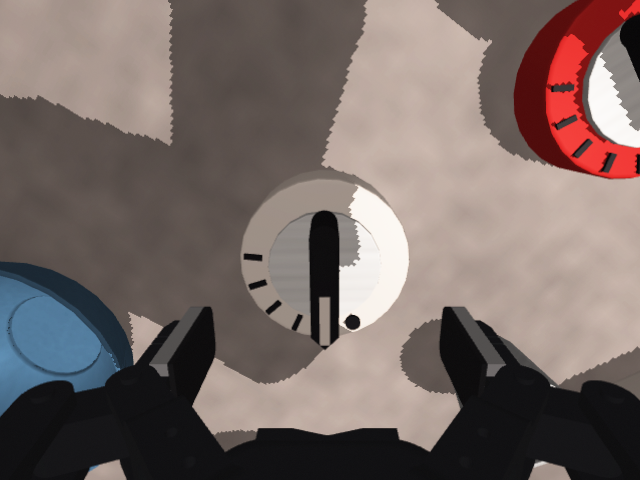

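The bar is centred between the pads: bar at column 324, pads at 215 and 440, with the pip at (352,322). I continue down.

Call:
apply_moves(
  motion=[
    {"x": -0.05, "y": -0.05, "z": 0.8, "ax": 0, "ay": 0, "az": 0},
    {"x": 0, "y": 0, "z": 0.9, "ax": 0, "ay": 0, "az": 0},
    {"x": 0, "y": 0, "z": 0.9, "ax": 0, "ay": 0, "az": 0},
    {"x": 0, "y": 0, "z": 0.9, "ax": 0, "ay": 0, "az": 0},
    {"x": 0, "y": 0, "z": 0.8, "ax": 0, "ay": 0, "az": 0},
    {"x": 0, "y": 0, "z": 0.6, "ax": 0, "ay": 0, "az": 0},
    {"x": 0, "y": 0, "z": 0, "ax": 0, "ay": 0, "az": 0},
    {"x": 0, "y": 0, "z": 0, "ax": 0, "ay": 0, "az": 0},
  ],
)

```text
t: 6.68
tool_pos: [592.5, -138.4, 53.8]
tool_rot: [-0.0, -0.326, 0.945, 0.0]
ft_force: [0.2, 0.8, -0.4]
gripper_width: 85.1
finger_force: 0.0
```

Call:
apply_moves(
  motion=[
    {"x": 0, "y": 0, "z": 0, "ax": 0, "ay": 0, "az": 0},
    {"x": 0, "y": 0, "z": 0, "ax": 0, "ay": 0, "az": 0},
    {"x": 0, "y": 0, "z": 0, "ax": 0, "ay": 0, "az": 0},
    {"x": 0, "y": 0, "z": 0, "ax": 0, "ay": 0, "az": 0},
    {"x": 0, "y": 0, "z": 0, "ax": 0, "ay": 0, "az": 0},
    {"x": 0, "y": 0, "z": 0, "ax": 0, "ay": 0, "az": 0},
    {"x": 0, "y": 0, "z": 0, "ax": 0, "ay": 0, "az": 0},
    {"x": 0, "y": 0, "z": 0, "ax": 0, "ay": 0, "az": 0},
  ],
  fingers=255,
  grip_force=40,
)

```text
t: 7.35
tool_pos: [592.7, -138.2, 54.7]
tool_rot: [0.0, -0.326, 0.945, -0.0]
ft_force: [-0.6, 1.2, 3.7]
gripper_width: 13.5
finger_force: 42.4
```

Call:
apply_moves(
  motion=[
    {"x": 0, "y": 0, "z": 0, "ax": 0, "ay": 0, "az": 0},
    {"x": 0, "y": 0, "z": 0, "ax": 0, "ay": 0, "az": 0},
    {"x": 0, "y": 0, "z": 0, "ax": 0, "ay": 0, "az": 0},
    {"x": 0, "y": 0, "z": 0, "ax": 0, "ay": 0, "az": 0},
    {"x": 0, "y": 0, "z": 0, "ax": 0, "ay": 0, "az": 0},
    {"x": 0, "y": 0, "z": 0, "ax": 0, "ay": 0, "az": 0},
    {"x": 0, "y": 0, "z": 0, "ax": 0, "ay": 0, "az": 0},
    {"x": 0, "y": 0, "z": 0, "ax": 0, "ay": 0, "az": 0},
  ],
)

```text
t: 8.02
tool_pos: [592.7, -138.2, 54.6]
tool_rot: [0.0, -0.326, 0.945, 0.0]
ft_force: [-2.6, 2.1, 5.2]
gripper_width: 13.0
finger_force: 42.8
```

Call:
apply_moves(
  motion=[
    {"x": 0, "y": 0, "z": 0, "ax": 0, "ay": 0, "az": 0.05},
    {"x": 0, "y": 0, "z": 0, "ax": 0, "ay": 0, "az": 0.05},
    {"x": 0, "y": 0, "z": 0, "ax": 0, "ay": 0, "az": 0.05},
    {"x": 0, "y": 0, "z": 0, "ax": 0, "ay": 0, "az": 0.05},
    {"x": 0, "y": 0, "z": 0, "ax": 0, "ay": 0, "az": 0.05},
    {"x": 0, "y": 0, "z": 0, "ax": 0, "ay": 0, "az": 0.05},
    {"x": 0, "y": 0, "z": 0, "ax": 0, "ay": 0, "az": 0.05},
    {"x": 0, "y": 0, "z": 0, "ax": 0, "ay": 0, "az": 0.05},
  ],
  grip_force=60,
)

```text
t: 8.68
tool_pos: [592.5, -137.9, 54.7]
tool_rot: [-0.0, -0.131, 0.991, 0.0]
ft_force: [-2.3, 4.0, 5.5]
gripper_width: 12.7
finger_force: 65.1
```

Call:
apply_moves(
  motion=[
    {"x": 0, "y": 0, "z": 0, "ax": 0, "ay": 0, "az": 0.06},
    {"x": 0, "y": 0, "z": 0, "ax": 0, "ay": 0, "az": 0.06},
    {"x": 0, "y": 0, "z": 0, "ax": 0, "ay": 0, "az": 0.06},
    {"x": 0, "y": 0, "z": 0, "ax": 0, "ay": 0, "az": 0.06},
    {"x": 0, "y": 0, "z": 0, "ax": 0, "ay": 0, "az": 0.06},
    {"x": 0, "y": 0, "z": 0, "ax": 0, "ay": 0, "az": 0.06},
    {"x": 0, "y": 0, "z": 0, "ax": 0, "ay": 0, "az": 0.06},
    {"x": 0, "y": 0, "z": 0, "ax": 0, "ay": 0, "az": 0.02},
  ],
)

```text
t: 9.35
tool_pos: [592.5, -137.4, 54.7]
tool_rot: [-0.0, 0.088, 0.996, 0.0]
ft_force: [-2.6, 5.0, 6.9]
gripper_width: 12.8
finger_force: 66.0
```

```bash
python3 - <<'E'
from h import *
w=arm.capture("wrist"); to([592.3,-138,53],80); save(w,"w4.png"); s=arm.observe(); print(s["ft_force"],s["torque"],s["gripper_width"])
E
```

```text
t 9.4 tcp [ 592.5 -137.4   54.7] j6 -1.785 R [[-0.984, 0.176, -0.001], [0.176, 0.984, 0.0], [0.001, 0.0, -1.0]]
shift cm [ 0.01 -0.06  0.17]
tool y yaw 79.87268478228556
turn az (down tool): [np.float64(-0.002), np.float64(3.139)]
[-3.07999953  6.27609139  6.81324141] [1.35744142 0.92861212 0.08038704] 12.510025843753441
```

View pics/w4.png

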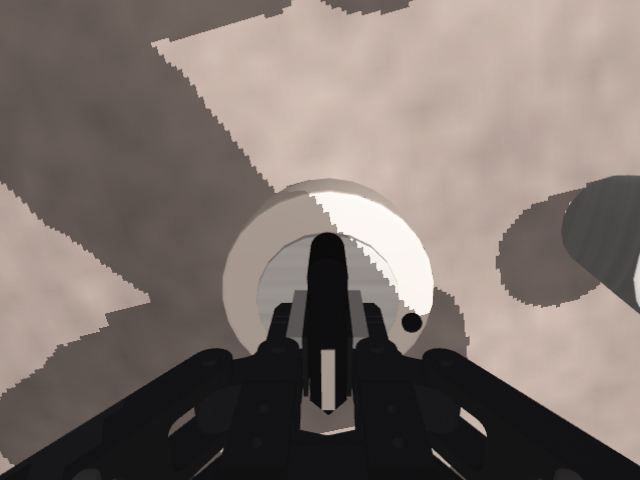

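The bar has turned with the gripper: pointer at (328,410), pip at (411,322). I release it and rise.

Call:
apply_moves(
  motion=[
    {"x": 0, "y": 0, "z": 0, "ax": 0, "ay": 0, "az": 0},
    {"x": 0, "y": 0, "z": 0, "ax": 0, "ay": 0, "az": 0},
    {"x": 0, "y": 0, "z": 0, "ax": 0, "ay": 0, "az": 0},
    {"x": 0, "y": 0, "z": 0, "ax": 0, "ay": 0, "az": 0},
    {"x": 0, "y": 0, "z": 0, "ax": 0, "ay": 0, "az": 0},
    {"x": 0, "y": 0, "z": 0, "ax": 0, "ay": 0, "az": 0},
    {"x": 0, "y": 0, "z": 0, "ax": 0, "ay": 0, "az": 0},
    {"x": 0, "y": 0, "z": 0, "ax": 0, "ay": 0, "az": 0},
  ],
  fingers=0,
)

```text
t: 10.07
tool_pos: [592.7, -138.4, 54.3]
tool_rot: [0.0, 0.088, 0.996, 0.0]
ft_force: [0.3, -0.1, -0.7]
gripper_width: 85.2
finger_force: 0.0
```

Call:
apply_moves(
  motion=[
    {"x": 0, "y": 0, "z": -1, "ax": 0, "ay": 0, "az": 0},
    {"x": 0, "y": 0, "z": -1.5, "ax": 0, "ay": 0, "az": 0},
    {"x": 0, "y": 0, "z": -2, "ax": 0, "ay": 0, "az": 0},
    {"x": 0, "y": 0, "z": -2, "ax": 0, "ay": 0, "az": 0},
    {"x": 0, "y": 0, "z": -2, "ax": 0, "ay": 0, "az": 0},
    {"x": 0, "y": 0, "z": -1, "ax": 0, "ay": 0, "az": 0},
    {"x": 0, "y": 0, "z": 0, "ax": 0, "ay": 0, "az": 0},
    {"x": 0, "y": 0, "z": 0, "ax": 0, "ay": 0, "az": 0},
  ],
)

```text
t: 10.73
tool_pos: [592.6, -138.2, 149.6]
tool_rot: [0.0, 0.088, 0.996, 0.0]
ft_force: [0.3, -0.7, -0.7]
gripper_width: 85.3
finger_force: 0.0
```

```bash
python3 - <<'E'
from h import *
w=arm.capture("wrist"); save(w,"w5.png"); s=arm.observe(); print(s["t"],s["tool_pos"],s["ft_force"],s["gripper_width"])
E
```

```text
10.7833 [ 591.9758248  -138.13302748  148.52111514] [ 0.79501911 -0.0167407  -0.11688463] 85.57189040943112
```

View pics/w5.png

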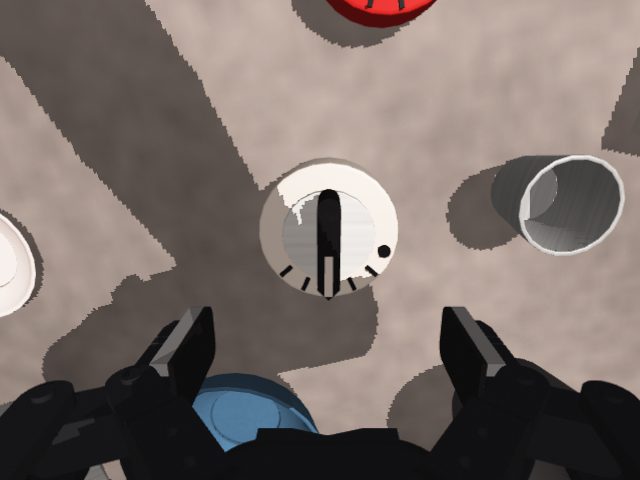

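The pip is at (384,251) and tick 1 at (371,270). The pointer is at (329,298), with exactly two ticks beyond it at (305,284) and (286,270), so it stands at the third tick.

```bash
python3 -c "
from workcell import arm
print(arm.job_done())"
```

```text
the job is handed in; nothing more can be done
None
```

The white round timer is set to 15 minutes: its pointer stands at the third tick, the gripper has let go and risen clear, the square timer's dial was never touched, and the job was handed in at about 11 s of the 32 s allowed.

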